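# Load the coconut grater and hold its dial at the third click

## Robot

A 6-joint arm with a two-finger parallel gripper is mounted at the origin on the work surface. World frame = base frame: x ahead of the robot, y to its left, z up, the work surface at z = 0. Lengths are in m, angles in rad, forces in N, time in s.
With the tool pointing down it reaches from about 0.325 to 0.925 m from the base axis. Payload 3.1 kg.
Tool frame: the origin (TCP) lies midway between the tips of the shut fingers; the grasp point (between the pads) lies 19 mm behind it; z points along the fingers, y is the direction in which the jaws open and shut (so a half turn about z gives the same grasp; the last joint's range is limited). The gripper opens to 85 mm and grips with 20 to 120 N. Pads are 22 mm wide; open, the fingers measure 114 mm over their backs; the gripper's body (76 mm by 85 mm) begins 54 mm behind the grasp point. The pads swing forward as they close: fully open they stand 13 mm farther back than shut.
Start: joints at [1.104, 0.217, 1.613, -0, 1.311, -0.112], TCP at [0.217, 0.586, 0.231] pointing down, gripper open.
Joint ranges: [-2.75, 2.75], [-0.78, 2.1], [0.31, 2.55], [-1.13, 4.27], [0.13, 2.63], [-2.58, 2.58]. Speed limits (rad/s): [2.79, 2.79, 3.14, 3.14, 3.14, 3.14].

## Interface

Orientations are given as a unit quaternion [x, y, z, w].
In Python, from rig import monitor, vision, manip gives the robot as it stands.
- The arm moves only by the tool servo_tool, never from a script. Its argument "deltas" is text: rows parted by semicolons, each of 4 numbers parted by spaces: the shift along the tool's x, y, z in mm, then the turn about the tool's z in degrees. In form: x y z roll; .... A call has 1 to 8 rows; each row is the pose to reach, as a shift and turn from the pose commanded when the call began, along the tool's axes at that moment; what a row does not reach only later rows make up. A row lasts 1/12 s, in which the tool goes at most 41.7 mm and 7.16 degrees, less where a joint would pass 70% of its speed; a pose out of reach is approached as far as the arm can. A call with a gripper value outside its range is refused whole. "gripper" is the gripper command: -1 is fully open, 1 is shut, values between are in proportion, set as the call begins (left out, the last holds). The fingers move at their own pace and stop on an object; the grip force is fixed at half the most. Time passes only in rows, so rows that repeat a pose let the fingers close. It gives the time, the measured TCP pose, the force and the opening at its end, in the units of the state.
- monitor.state(): the state, without advancing time (a new reading comes with each control period).
- vision.read_camera(name): name is "side" or "top" or "wrist"; returns a dict with "image" (420x560x3 uint8, red, green, blue), "vfov" (degrees; the focal length in pixels is half the picture's height over the tangent of half this angle, whatever the lens; pixels are square), "cx", "cy" (the principal point, pixels), "k1" (the pictures are not rectified: a ray, as slopes to the right and down, at radius r is drawn at 1 + k1 r^2 times it, then the intrinsics apply), "rvec" (rotation vector, rad) and "tvec" (3), from world to camera coordinates, as OpenCV has them; the wrist camera has in their place "T_tool_cam" (4x4, takes a point from camera to tool coordinates, whose origin is the TCP and whose axes are the flange's). Camera axes: x right, y down, z forward; pixel columns grow to the right and rows downward; lengths in m; the calibration is good to about 2 mm. A picture is of the moment at which its call begins: read the wrist's pose just before it. There is no depth.
- manip.close_job(): hands the job in, once; it reports no verdict.
The state is a dict: "time_s": time; "qpos": joint angles; "qd": joint speeds; "joint_efforts": joint torques, N m; "tcp_pos": TCP position; "tool_rot": TCP orientation; "contact_force": force on the tool from outside, world axes, zero at the start; "torque": the same for the moment, N m; "width": finger opening in m.
Only numpy, scipy, OpenCV 4.12 (cv2) and the standard library are available. Lean on these libraries where they do the work, as an engineer would, in place of code of your own. Each camera call takes 0.05 s, during which the arm holds its last target.

## Task

Tip all five coconut pieces from the steel scoop tray into the feed hopper of the grater and stand the empty tray upright on the counter again. Then turn the grater's spring-return dial clockwise, past its first two clicks to the third, and keep holding it there: it springs back to off when let go, so the job finishes with the gripper still holding the dial at the third click. Do not switch the grater on before it is loaded, and leave everything else on the counter where it is.

Things in the scene. Friction and masses are not known exactly. Their poses are not given: they have to be found in the camera images.
- tray: Flat-bottomed steel scoop tray with the coconut pieces in it, 150 mm long (x), 66 mm wide outside (y), 45 mm high, 3 mm sheet, no handle: take it across its width. Walls at both long sides and the -x end; +x end open, no lip, and the side walls slope down to 20 mm over the last 43 mm there. 0.13 to 0.25 kg. Starts at the left, open end roughly away from the robot. Origin: centre of its underside.
- tray_mouth (a point): Middle of the floor's edge at the tray's open end, 75 mm from the tray's origin along its +x, at its underside; axes as the tray's. The pieces lie loose on the floor and slide out here once it slopes down by 26 to 36 degrees (more to be quick).
- grater: Fixed steel coconut grater. Its x axis points to its back, y to its left; origin: centre of its underside. Left half: grating drum with the feed hopper on top. Right half: motor housing, 210 by 200 mm (x, y), centred 100 mm right of the origin, its flat top deck 130 mm above the counter, carrying the dial. Low discharge chute in front of the drum, over a fixed bowl 40 mm high.
- hopper (a point): Centre of the mouth of the grater's feed hopper, 205 mm above the counter; axes as the grater's. The mouth is 160 mm square, sides along x and y. It narrows over 55 mm of depth to a throat 85 mm square, where the pieces come to rest on the drum 69 mm below the rim.
- dial_axis (a point): Point on the upright axis of the dial, 160 mm above the counter, on the deck, 200 mm to the right of and 30 mm in front of the hopper's centre; axes as the grater's. The dial is a black hub 48 mm across and 30 mm high with one straight lever.
- dial_grip (a point): Where to take or push the dial's lever: 42 mm out from the dial axis, 158 mm above the counter. The lever is a black flat bar 13 mm thick, from 134 to 166 mm above the counter (bezel under it at 133 mm), its end 64 mm from the axis. This point turns with the dial: x points outward along the lever, y across it. Room for open fingers on both sides.
- dial_angle (a joint): Dial angle, rad, growing clockwise from above. 0 = off (start): lever 0.6 rad left of the grater's x axis. Clicks at 0.4, 0.8, 1.2 (one, two, three studs on the deck; off a large dot); hard stop at 1.28. A spring always drives it back to off (0.09 N m at off, 0.16 at the third click; clicks add or take up to 0.06); no click holds it once let go.
- dial: The whole dial, hub and lever; see its joint and grip point.
- piece0: Piece of coconut, white with brown skin underneath, 30 x 23 x 18 mm, 16 g. Origin: centre of its (brown) underside.
- piece1: Piece of coconut, white with brown skin underneath, 27 x 24 x 17 mm, 16 g. Origin: centre of its (brown) underside.
- piece2: Piece of coconut, white with brown skin underneath, 28 x 22 x 19 mm, 16 g. Origin: centre of its (brown) underside.
- piece3: Piece of coconut, white with brown skin underneath, 31 x 24 x 17 mm, 16 g. Origin: centre of its (brown) underside.
- piece4: Piece of coconut, white with brown skin underneath, 26 x 23 x 18 mm, 16 g. Origin: centre of its (brown) underside.
- shell: Bystander: empty half coconut shell, 92 mm across, 42 mm high, near the robot on the right. Origin: centre of its underside.
- foil_bowls: Bystander: stack of nested foil bowls, 132 mm across, 79 mm high, on the left. Origin: centre of its underside.
- pusher: Bystander: white food pusher standing on its 54 mm foot, 80 mm high, near the robot on the left. Origin: centre of its underside.
- spoon: Bystander: serving spoon, 180 mm long, lying beyond the tray.
- jar: Bystander: amber glass jar with steel lid, 72 mm across, 100 mm high, on the right. Origin: centre of its underside.
Not all that is in view belongs to the job. What is shaped like the tray but green or turquoise is not meant.

How it is judged:
On the way, in this order (a step that is already met when the one before it is completed fails the run):
1. the tray is tipped over the hopper (angle between tray's own z axis and vertical above 0.45 rad and horizontal distance between tray_mouth and hopper below 0.12 m and height (world z) of tray_mouth above 0.15 m), for 0.05 s.
2. all five pieces lie in the feed hopper (x of piece0 in the frame of hopper between -0.078 and 0.078 m and y of piece0 in the frame of hopper between -0.078 and 0.078 m and z of piece0 in the frame of hopper between -0.11 and -0.006 m and x of piece1 in the frame of hopper between -0.078 and 0.078 m and y of piece1 in the frame of hopper between -0.078 and 0.078 m and z of piece1 in the frame of hopper between -0.11 and -0.006 m and x of piece2 in the frame of hopper between -0.078 and 0.078 m and y of piece2 in the frame of hopper between -0.078 and 0.078 m and z of piece2 in the frame of hopper between -0.11 and -0.006 m and x of piece3 in the frame of hopper between -0.078 and 0.078 m and y of piece3 in the frame of hopper between -0.078 and 0.078 m and z of piece3 in the frame of hopper between -0.11 and -0.006 m and x of piece4 in the frame of hopper between -0.078 and 0.078 m and y of piece4 in the frame of hopper between -0.078 and 0.078 m and z of piece4 in the frame of hopper between -0.11 and -0.006 m), for 0.3 s.
3. the tray stands upright on the counter, let go (height (world z) of tray below 0.006 m and angle between tray's own z axis and vertical below 0.08 rad and contact force between the fingers and tray below 0.05 N and linear speed of tray below 0.03 m/s), for 0.3 s.
4. the gripper has turned the dial to the third click (value of joint dial_angle above 1.08 rad and contact force between the fingers and dial above 1 N and velocity of joint dial_angle between -0.15 and 0.15 rad/s and contact force between tray and dial below 0.05 N), for 0.2 s.
At the end, for the whole second after the job is handed in: All five pieces are in the hopper below its rim; the tray stands upright on the counter (within 6 mm, under 0.08 rad), let go and at rest; the dial is steady at the third click (above 1.08 rad), pressed by the fingers with over 1 N, not wedged by the tray (all of step 2 and all of step 3 and all of step 4); the arm keeps its last pose, push and grip.
It fails at once if the dial is turned on (past 0.25 rad) before all the pieces are in the hopper (value of joint dial_angle above 0.25 rad and not ((x of piece0 in the frame of hopper between -0.078 and 0.078 m and y of piece0 in the frame of hopper between -0.078 and 0.078 m and z of piece0 in the frame of hopper between -0.11 and -0.006 m) and (x of piece1 in the frame of hopper between -0.078 and 0.078 m and y of piece1 in the frame of hopper between -0.078 and 0.078 m and z of piece1 in the frame of hopper between -0.11 and -0.006 m) and (x of piece2 in the frame of hopper between -0.078 and 0.078 m and y of piece2 in the frame of hopper between -0.078 and 0.078 m and z of piece2 in the frame of hopper between -0.11 and -0.006 m) and (x of piece3 in the frame of hopper between -0.078 and 0.078 m and y of piece3 in the frame of hopper between -0.078 and 0.078 m and z of piece3 in the frame of hopper between -0.11 and -0.006 m) and (x of piece4 in the frame of hopper between -0.078 and 0.078 m and y of piece4 in the frame of hopper between -0.078 and 0.078 m and z of piece4 in the frame of hopper between -0.11 and -0.006 m))).
It fails at once if a bystander is pushed more than 30 mm from its place (distance of any of shell, foil_bowls, pusher, spoon, jar from where it was at the start of the episode above 0.03 m).
It also fails if it takes over 72 s, if anything falls off the work surface, if the arm or the gripper's body presses on something with over 40 N, if the wrist force passes 120 N, or if a joint passes its speed limit or range.

## Working session

There is one attempt and no reset: what is moved stays moved. The work goes in short steps, Python scripts to look and compute and a tool call to move; the robot and the scene stay as the last step left them, time stands still between calls to the robot, and variables do not carry over. Pictures are saved under pics/ and viewed, and the job is handed in when it is done.

Besides the shell and the picture viewer there is one more tool, called after "Request:" as a command line: name --argument value ..., lists and objects as JSON in quotes. servo_tool: Moves the arm, as the interface text tells. Its arguments: {"type":"object","properties":{"deltas":{"type":"string"},"gripper":{"type":"number"}},"required":["deltas"]}

```bash
ls -la; mkdir -p pics
cat > h.py <<'E'
import numpy as np, cv2
from scipy.spatial.transform import Rotation as R
from rig import monitor, vision, manip
def cam(name):
    s=monitor.state(); c=vision.read_camera(name); h=c['image'].shape[0]
    f=h/2/np.tan(np.radians(c['vfov'])/2)
    if name=='wrist':
        T=np.eye(4);T[:3,:3]=R.from_quat(s['tool_rot']).as_matrix();T[:3,3]=s['tcp_pos']
        M=T@np.array(c['T_tool_cam']); Rw=M[:3,:3]; o=M[:3,3]
    else:
        Rc=cv2.Rodrigues(np.array(c['rvec'],float))[0]; Rw=Rc.T; o=-Rc.T@np.array(c['tvec'],float).ravel()
    return dict(img=c['image'],f=f,cx=c['cx'],cy=c['cy'],k1=c['k1'],R=Rw,o=o)
def ray(c,uv):
    p=cv2.undistortPoints(np.array(uv,float).reshape(-1,1,2),np.array([[c['f'],0,c['cx']],[0,c['f'],c['cy']],[0,0,1]]),np.array([c['k1'],0,0,0.]))[:,0]
    return np.c_[p,np.ones(len(p))]@c['R'].T
def plane(c,uv,z):
    d=ray(c,uv); return c['o']+d*((z-c['o'][2])/d[:,2])[:,None]
def proj(c,P):
    p=(np.array(P,float).reshape(-1,3)-c['o'])@c['R']; p=p[:,:2]/p[:,2:]
    p=p*(1+c['k1']*(p**2).sum(1))[:,None]; return p*c['f']+[c['cx'],c['cy']]
def save(c,n): cv2.imwrite(f'pics/{n}.png',c['img'][:,:,::-1])
E
python3 - <<'E'
from h import *
s=monitor.state()
for k,v in s.items(): print(k,np.round(v,4))
for n in ['side','top','wrist']:
    c=cam(n); save(c,n+'0'); print(n,c['f'],c['cx'],c['cy'],c['k1'],c['o'].round(3),c['R'].round(3).tolist())
E
```

```text
total 12
drwxr-xr-x  3 agent agent 4096 Dec  6 08:37 .
drwxr-xr-x 23 root  root  4096 Dec  6 08:37 ..
drwxr-xr-x  2 agent agent 4096 Dec  6 08:37 pics
time_s 0.0
qpos [ 1.1038  0.2178  1.6149  0.      1.3113 -0.1122]
qd [-0.0012 -0.0019 -0.001  -0.0012 -0.0006 -0.0017]
joint_efforts [ 1.80000e-03 -3.96834e+01 -3.03860e+01  1.00000e-04  9.60000e-03
  0.00000e+00]
tcp_pos [0.2167 0.5853 0.2299]
tool_rot [ 1.765e-01  9.843e-01 -1.200e-03 -4.000e-04]
contact_force [-0.4572  0.7269  0.1859]
torque [0.0567 0.0425 0.0265]
width 0.0851
side 447.6292973288584 284.31484203730673 211.3385359152084 -0.03614986432237973 [0.442 1.053 1.245] [[-0.998, -0.043, 0.038], [-0.058, 0.71, -0.702], [0.003, -0.703, -0.711]]
top 420.412656077169 281.58912888529215 210.017291804118 -0.06002339359576126 [ 0.25  -0.008  1.61 ] [[-0.013, -0.985, 0.171], [-1.0, 0.012, -0.006], [0.003, -0.171, -0.985]]
wrist 314.74580386456876 279.4688661007259 214.6108988481179 -0.05701128250680607 [0.146 0.611 0.374] [[0.348, 0.897, 0.273], [0.938, -0.332, -0.103], [-0.002, 0.292, -0.957]]
```

View pics/top0.png

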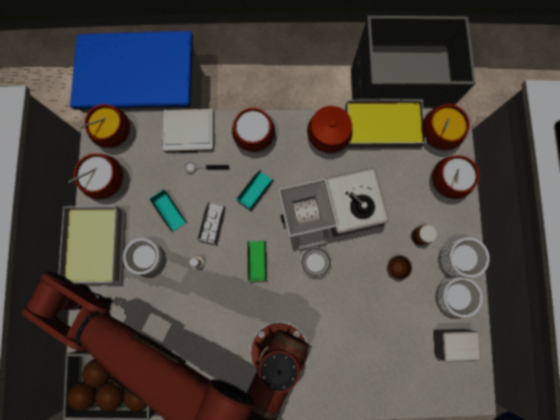

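View pics/side0.png

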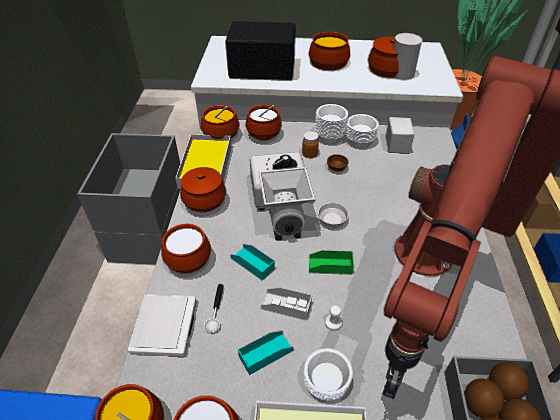

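View pics/wrist0.png

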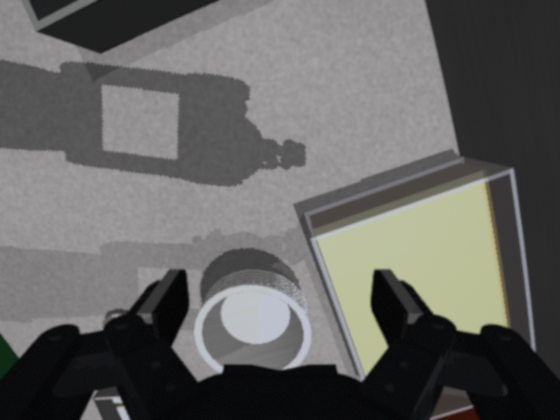

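Run:
```python
import cv2
a=cv2.imread('pics/top0.png'); b=cv2.imread('pics/side0.png')
cv2.imwrite('pics/t1.png',cv2.resize(a[150:290,140:440],None,fx=2.66,fy=2.66,interpolation=cv2.INTER_CUBIC))
cv2.imwrite('pics/s1.png',cv2.resize(b[140:340,190:390],None,fx=3,fy=3,interpolation=cv2.INTER_CUBIC))
```

```text
(no output)
```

View pics/t1.png

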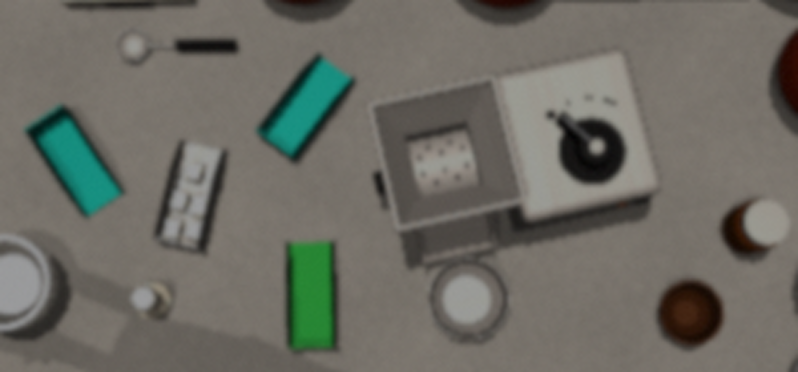

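View pics/s1.png

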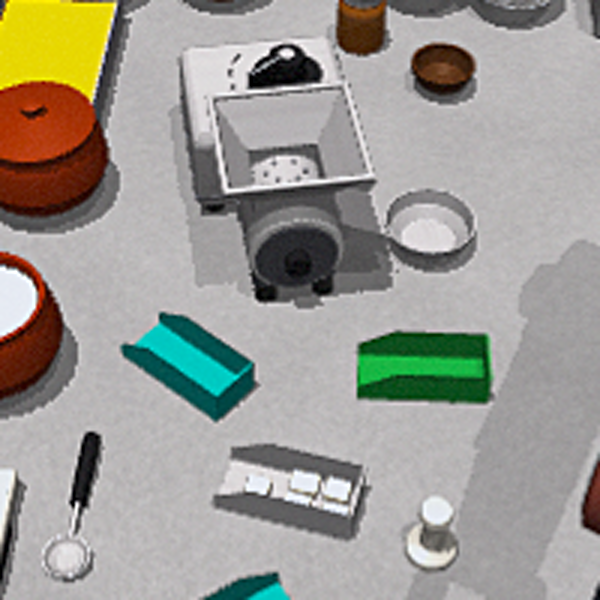

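Run:
```python
from h import *
c=cam('top'); s=cam('side')
o=np.array([140,150]);k=2.66
P=lambda L,z:plane(c,np.array(L,float)/k+o,z).round(3)
H=P([(372,105),(492,80),(523,205),(398,230)],.205); print('hop',H.tolist(),H.mean(0))
print('hub',P([(592,150)],.160), 'levertip',P([(551,116)],.15))
print('deck',P([(503,78),(622,52),(656,187),(526,217)],.13).tolist())
print('tray rim z.045 back',P([(157,240),(204,252)],.045).tolist(),'front z.02',P([(184,142),(226,150)],.02).tolist())
print('pusher',P([(147,299)],.08),'shell',P([(690,313)],.02),'jar',P([(765,221)],.1),'spoonhead',P([(134,47)],.0),P([(237,46)],.01),'foil',P([(17,283)],.079),'green',P([(290,243),(332,243),(335,348),(291,348)],.045).tolist(),'teal',P([(322,56),(354,80),(296,160),(260,131)],.045).tolist(),'bowl',P([(467,300)],.04))
o2=np.array([190,140])
S=lambda L,z:plane(s,np.array(L,float)/3+o2,z).round(3)
print('hop side',S([(208,97),(350,84),(374,181),(224,193)],.205).tolist())
print('tray',S([(365,465),(352,537)],.045).tolist(),S([(232,450),(215,500)],.02).tolist())
```

```text
hop [[0.565, -0.011, 0.205], [0.597, -0.166, 0.205], [0.433, -0.201, 0.205], [0.404, -0.041, 0.205]] [ 0.49975 -0.10475  0.205  ]
hub [[ 0.511 -0.301  0.16 ]] levertip [[ 0.56 -0.25  0.15]]
deck [[0.618, -0.19, 0.13], [0.653, -0.355, 0.13], [0.465, -0.391, 0.13], [0.427, -0.214, 0.13]]
tray rim z.045 back [[0.411, 0.294, 0.045], [0.393, 0.227, 0.045]] front z.02 [[0.556, 0.262, 0.02], [0.543, 0.201, 0.02]]
pusher [[0.327 0.299 0.08 ]] shell [[ 0.3   -0.459  0.02 ]] jar [[ 0.42  -0.547  0.1  ]] spoonhead [[0.705 0.343 0.   ]] [[0.701 0.188 0.01 ]] foil [[0.35  0.479 0.079]] green [[0.405, 0.106, 0.045], [0.404, 0.048, 0.045], [0.258, 0.044, 0.045], [0.259, 0.105, 0.045]] teal [[0.675, 0.06, 0.045], [0.639, 0.014, 0.045], [0.523, 0.098, 0.045], [0.565, 0.149, 0.045]] bowl [[ 0.322 -0.14   0.04 ]]
hop side [[0.599, -0.164, 0.205], [0.43, -0.198, 0.205], [0.4, -0.031, 0.205], [0.565, -0.002, 0.205]]
tray [[0.398, 0.237, 0.045], [0.41, 0.325, 0.045]] [[0.543, 0.21, 0.02], [0.556, 0.274, 0.02]]
```

Request:
servo_tool --deltas "-40 -25 -20 7; -80 -50 -40 14; -120 -75 -40 21; -160 -100 -40 28; -200 -125 -40 35; -240 -150 -40 42; -270 -168 -40 49; -300 -187 -40 56" --gripper -1

```text
time_s: 0.92
tcp_pos: [0.4177, 0.3262, 0.2715]
tool_rot: [0.62, 0.784, 0.0, 0.0]
contact_force: [0.9, 0.1, 0.8]
width: 0.0851
```

Request:
servo_tool --deltas "-20 8 0 7; -40 16 0 14; -60 24 0 21; -80 32 0 28; -91 38 0 35; -91 38 0 42; -91 38 0 49; -91 38 0 57"

```text
time_s: 1.58
tcp_pos: [0.4755, 0.248, 0.2711]
tool_rot: [0.917, 0.4, -0.0, -0.0]
contact_force: [-0.0, 0.3, -0.1]
width: 0.0852
```

Request:
servo_tool --deltas "0 0 0 7; 0 0 0 14; 0 0 0 21; 0 0 0 28; 0 0 0 35; 0 0 0 42; 0 0 0 49; 0 0 0 56"

```text
time_s: 2.25
tcp_pos: [0.4752, 0.2485, 0.2711]
tool_rot: [0.997, -0.077, -0.0, 0.0]
contact_force: [0.1, 0.0, 0.1]
width: 0.0855
```

Run:
```python
from h import *
s=monitor.state(); print(s['time_s'],s['qpos'].round(3) if hasattr(s['qpos'],'round') else s['qpos'],s['tcp_pos'],s['tool_rot'])
c=cam('wrist'); save(c,'w1')
c=cam('top'); cv2.imwrite('pics/t2.png',cv2.resize(c['img'][150:290,140:440,::-1],None,fx=2.66,fy=2.66,interpolation=cv2.INTER_CUBIC))
```

```text
2.25 [ 0.351 -0.004  1.779 -0.     1.367  2.076] [0.47516891 0.24846705 0.27112097] [ 9.97028067e-01 -7.70390550e-02 -1.18266429e-04  5.46609381e-05]
```

View pics/w1.png

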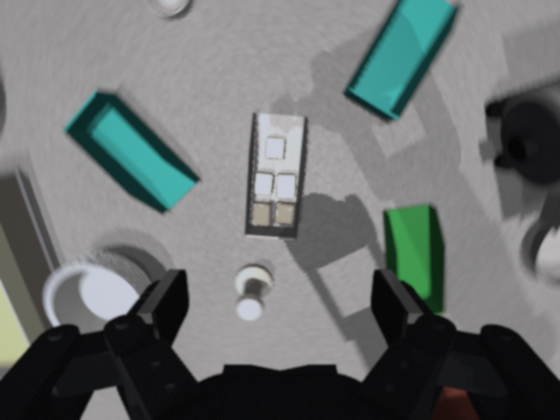

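Run:
```python
import cv2
a=cv2.imread('pics/w1.png'); cv2.imwrite('pics/w1z.png',cv2.resize(a[100:250,220:340],None,fx=4,fy=4,interpolation=cv2.INTER_CUBIC))
```

```text
(no output)
```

View pics/w1z.png

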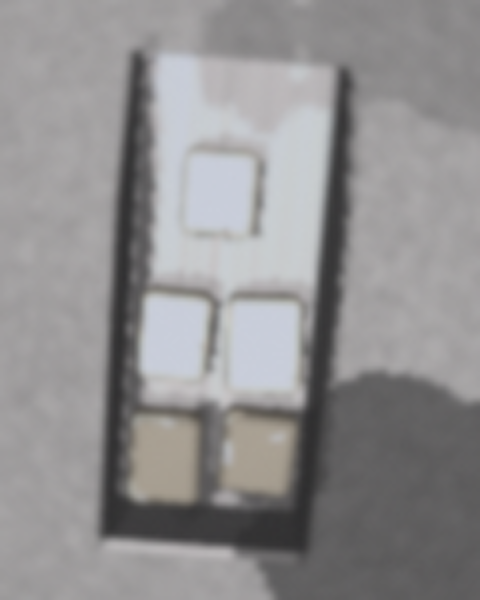

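View pics/t2.png

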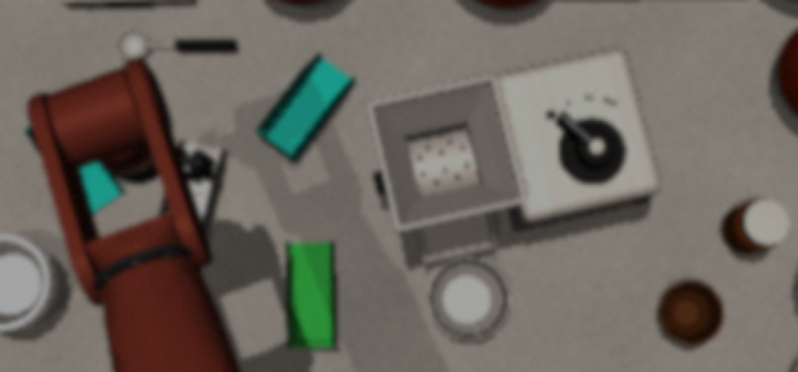

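Run:
```python
from h import *
c=cam('wrist')
P=lambda L,z:plane(c,np.array(L,float)/4+[220,100],z)
b=P([(102,538),(307,552)],.045); f=P([(137,52),(350,70)],.02)
print(b.round(4),f.round(4))
bm=b.mean(0);fm=f.mean(0);d=fm-bm;print('len',np.hypot(d[0],d[1]),'wid',np.linalg.norm(b[1]-b[0]),np.linalg.norm(f[1]-f[0]))
print('centre',(bm+fm)/2,'yaw',np.degrees(np.arctan2(d[1],d[0])), np.degrees(np.arctan2(b[0,0]-b[1,0],-(b[0,1]-b[1,1]))))
pc=P([(222,192),(177,335),(265,342),(167,455),(260,453)],.02);u=d[:2]/np.hypot(d[0],d[1]);print('pieces along',((pc-(bm+fm)/2)[:,:2]@u).round(3))
```

```text
[[0.4163 0.2999 0.045 ]
 [0.4021 0.237  0.045 ]] [[0.5588 0.2661 0.02  ]
 [0.5442 0.2035 0.02  ]]
len 0.14622492310971372 wid 0.06448307674151277 0.06425484853284384
centre [0.48033752 0.25162281 0.0325    ] yaw -13.287421050682923 167.3241767318141
pieces along [ 0.034 -0.012 -0.012 -0.052 -0.049]
```

Request:
servo_tool --deltas "8 0 0 2; 16 -1 -0 4; 22 -1 20 4; 22 -1 60 4; 22 -1 100 4; 22 -1 140 4; 22 -1 160 4; 22 -1 171 4"

```text
time_s: 3.07
tcp_pos: [0.4939, 0.245, 0.0957]
tool_rot: [0.994, -0.107, -0.004, 0.002]
contact_force: [0.5, 0.3, -0.2]
width: 0.085
```

Run:
```python
from h import *
s=monitor.state(); print(s['time_s'],s['tcp_pos'],s['tool_rot'],s['qpos'])
c=cam('wrist'); save(c,'w2');
```

```text
3.0667 [0.49392425 0.24504674 0.09569764] [ 0.99420032 -0.10747048 -0.00359154  0.00170686] [ 3.33252528e-01  2.24103896e-01  1.88211115e+00 -2.50048363e-05
  1.04333058e+00  2.11942012e+00]
```

View pics/w2.png

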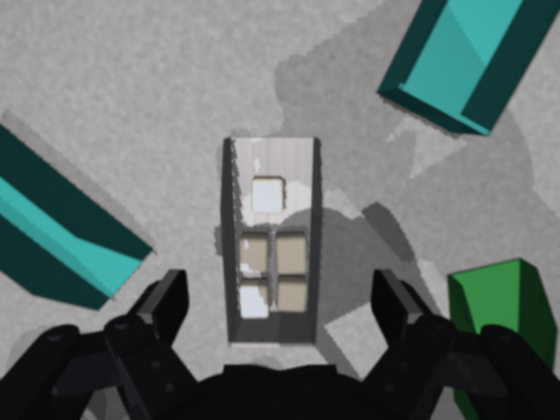

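Run:
```python
from h import *
c=cam('wrist');s=monitor.state()
T=R.from_quat(s['tool_rot']).as_matrix()
b=plane(c,[(227.5,343),(317,343)],.045); f=plane(c,[(223,139),(321,139)],.02)
for n,p in(('b',b),('f',f)): print(n,p.round(4).tolist(),(((p-s['tcp_pos'])@T)*1000).round(1).tolist())
m=f.mean(0)-b.mean(0); print(np.hypot(m[0],m[1]),np.degrees(np.arctan2(m[1],m[0])),np.degrees(np.arctan2(T[1,0],T[0,0])),(b.mean(0)+f.mean(0))/2)
```

```text
b [[0.4173, 0.3009, 0.045], [0.4028, 0.2356, 0.045]] [[-87.9, -37.4, 53.2], [-88.1, 29.5, 53.4]]
f [[0.5603, 0.2689, 0.02], [0.546, 0.2039, 0.02]] [[58.7, -36.8, 77.6], [58.6, 29.7, 77.7]]
0.14659255109206812 -12.570456974110323 -12.394882977785336 [0.48161047 0.25232063 0.0325    ]
```

Request:
servo_tool --deltas "2 -2 15 0; 3 -4 35 0; 3 -4 55 0; 3 -4 70 0; 3 -4 78 0; 3 -4 82 0; 3 -4 82 0"

```text
time_s: 3.75
tcp_pos: [0.5019, 0.2498, 0.0191]
tool_rot: [0.994, -0.109, 0.001, -0.0]
contact_force: [-0.4, 0.5, -0.2]
width: 0.0853
```

Request:
servo_tool --deltas "0 0 0 0; 0 0 0 0; 0 0 0 0; 0 0 0 0; 0 0 0 0; 0 0 0 0" --gripper 1

```text
time_s: 4.25
tcp_pos: [0.503, 0.2501, 0.0204]
tool_rot: [0.994, -0.109, 0.002, -0.001]
contact_force: [-0.5, -0.7, 7.0]
width: 0.0644
```

Run:
```python
from h import *
s=monitor.state(); print(s['time_s'],s['tcp_pos'],s['tool_rot'],s['width'],s['contact_force'])
c=cam('wrist'); save(c,'w3');
```

```text
4.25 [0.50295265 0.25014254 0.02036709] [ 9.94081406e-01 -1.08619586e-01  1.83440333e-03 -7.60219052e-04] 0.06436671072021857 [-0.48426872 -0.69864041  6.99595405]
```

View pics/w3.png

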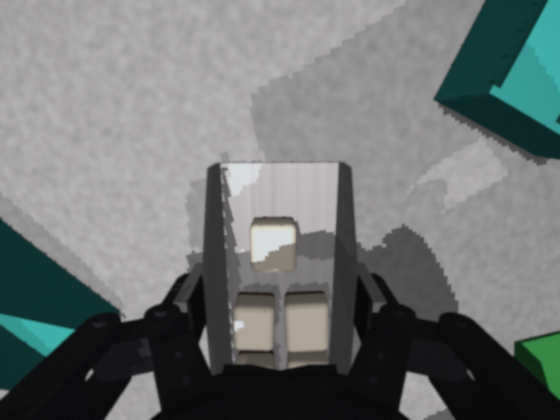

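Request:
servo_tool --deltas "0 0 0 0; 0 0 0 0; 0 0 2 0; 0 0 4 0; 0 0 4 0; 0 0 4 0" --gripper -1

```text
time_s: 4.8
tcp_pos: [0.5004, 0.2493, 0.0136]
tool_rot: [0.994, -0.109, -0.001, 0.0]
contact_force: [0.2, 1.2, -0.2]
width: 0.0853
```

Request:
servo_tool --deltas "0 0 0 0; 0 0 0 0; 0 0 0 0; 0 0 0 0; 0 0 0 0; 0 0 0 0; 0 0 0 0" --gripper 1

```text
time_s: 5.38
tcp_pos: [0.5015, 0.2497, 0.0145]
tool_rot: [0.994, -0.109, 0.0, -0.0]
contact_force: [0.2, 1.2, 0.2]
width: 0.065
```

Request:
servo_tool --deltas "0 0 -3 0; 0 0 -8 0; 0 0 -16 0; 0 0 -26 0; 0 0 -40 0; 0 0 -55 0; 0 0 -65 0; 0 0 -70 0"

```text
time_s: 6.05
tcp_pos: [0.5024, 0.25, 0.0869]
tool_rot: [0.994, -0.109, 0.002, -0.001]
contact_force: [-0.6, -0.3, -1.9]
width: 0.065
```

Run:
```python
from h import *
s=monitor.state(); print(s['time_s'],s['tcp_pos'],s['tool_rot'],s['width'],s['contact_force'])
c=cam('wrist'); save(c,'w4'); c=cam('side');cv2.imwrite('pics/s4.png',cv2.resize(c['img'][140:340,190:390,::-1],None,fx=3,fy=3,interpolation=cv2.INTER_CUBIC))
```

```text
6.05 [0.50243375 0.25003003 0.08688681] [ 9.94064270e-01 -1.08776472e-01  1.78565723e-03 -8.47625068e-04] 0.06503340513491122 [-0.64129218 -0.34188183 -1.87473447]
```

View pics/w4.png

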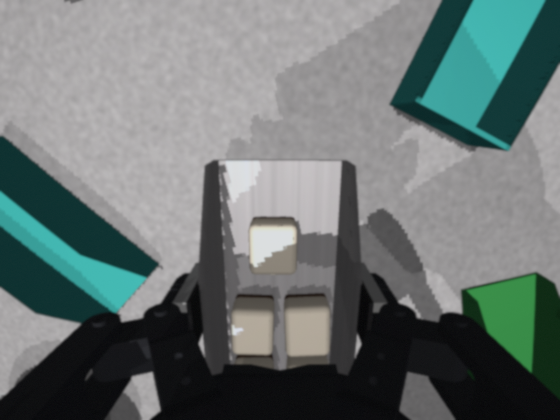

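View pics/s4.png

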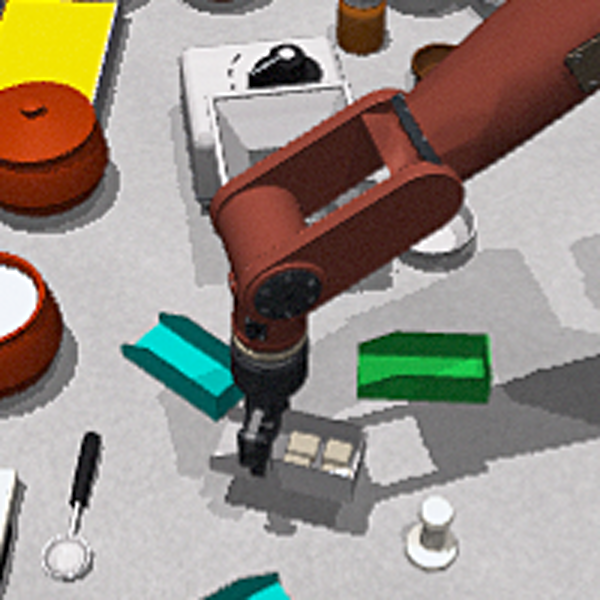

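Request:
servo_tool --deltas "0 0 -10 0; 0 0 -28 0; 0 0 -50 0; 0 0 -80 0; 0 0 -110 0; 0 0 -140 0; 0 0 -160 0; 0 0 -173 0"

```text
time_s: 6.82
tcp_pos: [0.5018, 0.2498, 0.2603]
tool_rot: [0.994, -0.109, 0.002, -0.001]
contact_force: [-0.5, -0.0, -1.3]
width: 0.0649
```

Request:
servo_tool --deltas "0 10 0 0; 2 30 0 -2; 5 60 0 -5; 8 90 0 -8; 11 120 0 -11; 15 150 0 -14; 18 180 0 -17; 21 210 0 -20"

```text
time_s: 7.48
tcp_pos: [0.4737, 0.0382, 0.2545]
tool_rot: [0.998, 0.067, -0.002, -0.0]
contact_force: [-0.0, 0.3, -2.5]
width: 0.0645
```

Run:
```python
from h import *
s=monitor.state(); T=R.from_quat(s['tool_rot']).as_matrix()
print(s['time_s'],s['tcp_pos'],s['tool_rot'],s['width'],s['contact_force'],'yaw',np.degrees(np.arctan2(T[1,0],T[0,0])))
print('to go tool mm',(T.T@(np.array([.460,-.111,.26])-s['tcp_pos'])*1000).round(1))
```

```text
7.4833 [0.47373129 0.03819803 0.25447586] [ 9.97761402e-01  6.68289141e-02 -2.46208688e-03 -1.40953951e-04] 0.0645181398276188 [-2.12891794e-04  2.86594078e-01 -2.45827172e+00] yaw 7.6638501240955685
to go tool mm [-33.5 146.   -5.4]
```

Request:
servo_tool --deltas "-7 28 -4 -1; -14 56 -6 -3; -20 84 -6 -3; -26 110 -6 -3; -30 130 -6 -3; -33 142 -6 -3; -33 146 -6 -3; -33 146 -6 -3"

```text
time_s: 8.15
tcp_pos: [0.461, -0.1097, 0.2611]
tool_rot: [0.996, 0.09, -0.002, -0.001]
contact_force: [-0.3, 0.6, -1.6]
width: 0.0648
```

Run:
```python
from h import *
s=monitor.state(); T=R.from_quat(s['tool_rot']).as_matrix()
print(s['time_s'],s['tcp_pos'],s['tool_rot'],s['width'],s['contact_force'],'yaw',np.degrees(np.arctan2(T[1,0],T[0,0])))
c=cam('wrist'); save(c,'w5'); c=cam('side');save(c,'s5')
```

```text
8.15 [ 0.46103237 -0.10971562  0.26114437] [ 9.95898544e-01  9.04562252e-02 -1.71845794e-03 -8.99388073e-04] 0.06481265807924946 [-0.29651589  0.62899126 -1.64386806] yaw 10.3799237781606
```

View pics/w5.png

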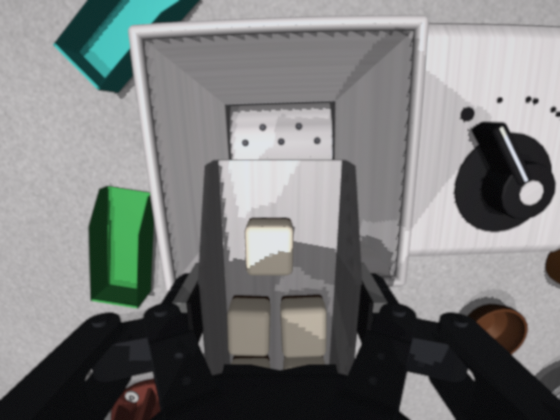

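View pics/s5.png

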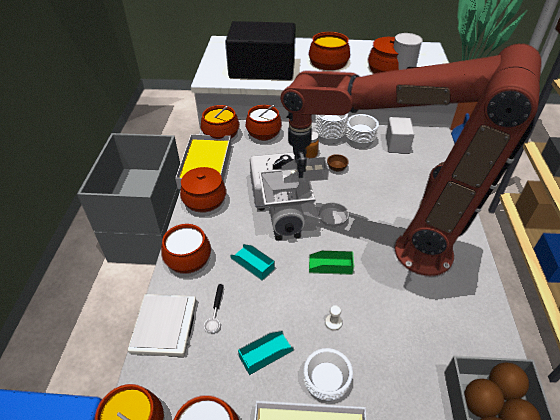

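Run:
```python
from h import *
s=monitor.state(); T=R.from_quat(s['tool_rot']).as_matrix()
c=cam('wrist')
q=plane(c,[(141,34),(420,26),(404,270),(168,275)],.205)
print(q.round(4).tolist(), 'tool',((q-s['tcp_pos'])@T*1000).round(1).tolist())
l=q[0]-q[3]; r=q[1]-q[2]; b=q[0]-q[1]
print('yaw',np.degrees(np.arctan2(l[1],l[0])),np.degrees(np.arctan2(r[1],r[0])),np.degrees(np.arctan2(-b[0],b[1])),np.linalg.norm(b))
m=(q[0]+q[1])/2; g=np.radians(11); print('centre',m-0.08*np.array([np.cos(g),np.sin(g),0]))
print('dialtop',plane(c,[(531,192)],.17),'lever end',plane(c,[(484,126),(503,124)],.166))
```

```text
[[0.5667, -0.0069, 0.205], [0.6002, -0.1654, 0.205], [0.4488, -0.2008, 0.205], [0.4142, -0.036, 0.205]] tool [[121.9, -80.6, 56.8], [126.0, 81.3, 56.5], [-29.3, 88.6, 56.8], [-33.3, -79.8, 57.1]]
yaw 10.784113919726922 13.170013756231894 11.964608026695288 0.16195496165534068
centre [ 0.50493081 -0.10141711  0.205     ]
dialtop [[ 0.5175245  -0.30124627  0.17      ]] lever end [[ 0.55798921 -0.24687848  0.166     ]
 [ 0.56247934 -0.26115315  0.166     ]]
```

Request:
servo_tool --deltas "2 0 10 0; 3 0 22 0; 3 0 32 0; 3 0 37 0; 5 0 41 0; 8 0 45 0; 10 0 49 0; 12 0 53 0"

```text
time_s: 8.97
tcp_pos: [0.4748, -0.1071, 0.2128]
tool_rot: [0.996, 0.092, -0.0, 0.0]
contact_force: [-3.0, 1.6, 11.3]
width: 0.0648
```

Run:
```python
from h import *
s=monitor.state(); T=R.from_quat(s['tool_rot']).as_matrix()
print(s['time_s'],s['tcp_pos'],s['tool_rot'],s['width'],s['contact_force'],'yaw',np.degrees(np.arctan2(T[1,0],T[0,0])))
c=cam('wrist'); save(c,'w6'); c=cam('side');cv2.imwrite('pics/s6.png',cv2.resize(c['img'][100:260,220:380,::-1],None,fx=3.7,fy=3.7,interpolation=cv2.INTER_CUBIC))
```

```text
8.9667 [ 0.47479818 -0.10711491  0.21278497] [ 9.95797510e-01  9.15816579e-02 -1.62115749e-04  3.04618270e-04] 0.06478642022072231 [-2.99974767  1.56394397 11.29209221] yaw 10.509204862728687
```

View pics/w6.png

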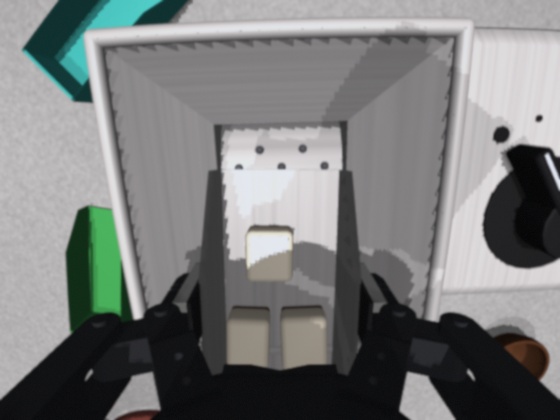

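View pics/s6.png

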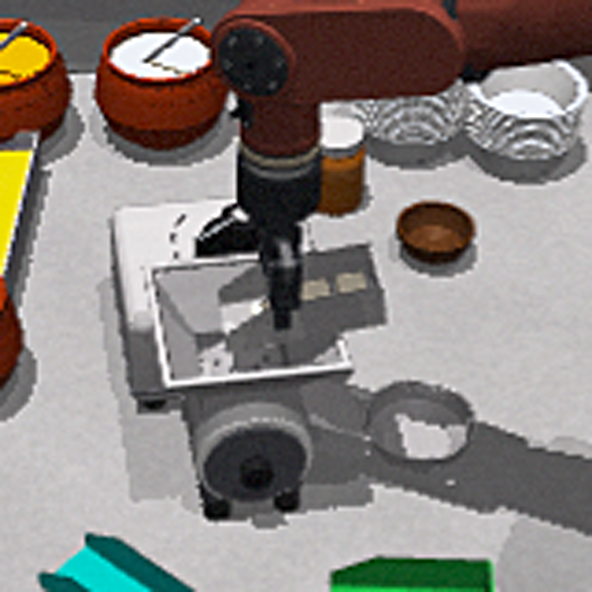

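Request:
servo_tool --deltas "1 0 4 0; 3 0 8 0; 4 0 12 0; 5 0 15 0; 6 0 18 0; 7 0 21 0; 7 0 21 0"

```text
time_s: 9.65
tcp_pos: [0.485, -0.1061, 0.1935]
tool_rot: [0.996, 0.092, 0.004, 0.001]
contact_force: [1.7, 2.7, 9.0]
width: 0.0651
```

Run:
```python
from h import *
s=monitor.state(); T=R.from_quat(s['tool_rot']).as_matrix()
print(s['time_s'],s['tcp_pos'],s['tool_rot'],s['width'],s['contact_force'],'yaw',np.degrees(np.arctan2(T[1,0],T[0,0])))
c=cam('wrist'); save(c,'w7'); c=cam('side');cv2.imwrite('pics/s7.png',cv2.resize(c['img'][100:260,220:380,::-1],None,fx=3.7,fy=3.7,interpolation=cv2.INTER_CUBIC))
```

```text
9.65 [ 0.48500395 -0.10609506  0.19351146] [0.99579114 0.09155654 0.00400572 0.00116783] 0.06509453119782327 [1.72307048 2.73081962 8.95415192] yaw 10.507092620756316
```

View pics/w7.png

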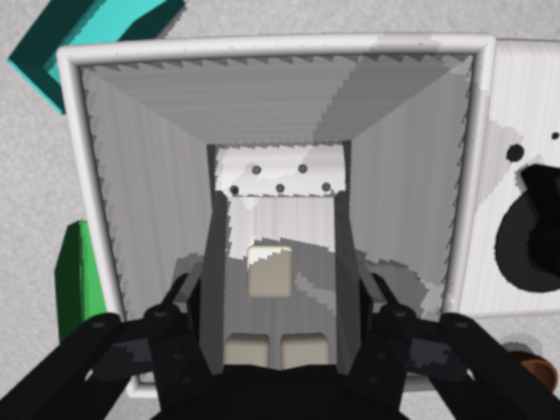

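View pics/s7.png

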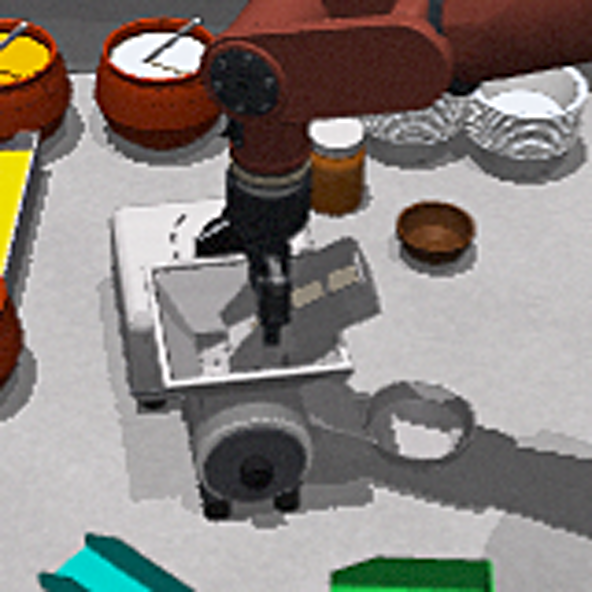

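Request:
servo_tool --deltas "0 0 3 0; -1 0 6 0; -2 0 8 0; -3 0 10 0; -4 0 11 0; -4 0 11 0; -4 0 11 0"

```text
time_s: 10.33
tcp_pos: [0.4865, -0.106, 0.1856]
tool_rot: [0.996, 0.091, 0.011, 0.001]
contact_force: [10.6, 7.8, 12.0]
width: 0.065
```

Run:
```python
from h import *
s=monitor.state(); T=R.from_quat(s['tool_rot']).as_matrix()
print(s['time_s'],s['tcp_pos'],s['tool_rot'],s['width'],s['contact_force'],'yaw',np.degrees(np.arctan2(T[1,0],T[0,0])))
c=cam('wrist'); save(c,'w8'); c=cam('side');cv2.imwrite('pics/s8.png',cv2.resize(c['img'][100:260,220:380,::-1],None,fx=3.7,fy=3.7,interpolation=cv2.INTER_CUBIC))
```

```text
10.3333 [ 0.48647849 -0.10602739  0.1855955 ] [0.99578012 0.09110763 0.01095946 0.0011131 ] 0.0650386897649319 [10.59946605  7.82439681 11.98973834] yaw 10.457910022136147
```

View pics/w8.png

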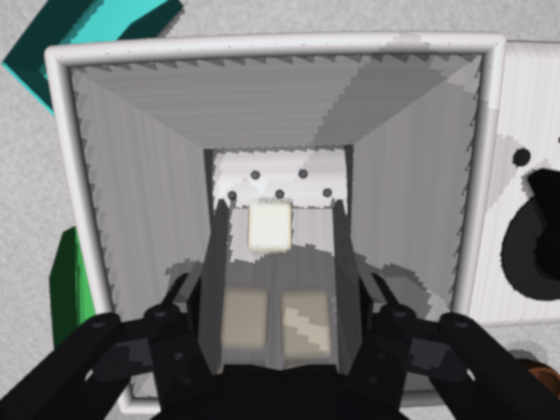

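View pics/s8.png

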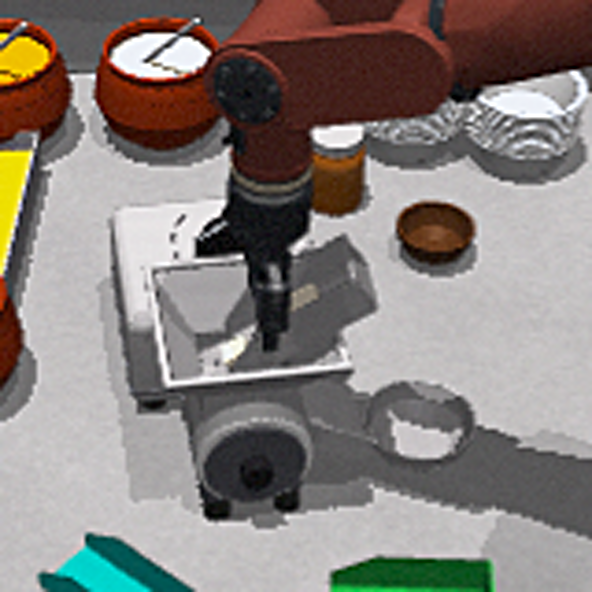

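Request:
servo_tool --deltas "-2 0 1 0; -4 0 2 0; -4 0 2 0; -4 0 2 0; -4 0 -3 0; -4 0 -8 0; -4 0 -15 0; -4 0 -20 0"

```text
time_s: 11.1
tcp_pos: [0.4733, -0.1071, 0.1988]
tool_rot: [0.996, 0.092, -0.0, 0.0]
contact_force: [-0.8, -0.5, -2.3]
width: 0.065
```

Run:
```python
from h import *
s=monitor.state(); T=R.from_quat(s['tool_rot']).as_matrix()
print(s['time_s'],s['tcp_pos'],s['tool_rot'],s['width'],s['contact_force'],'yaw',np.degrees(np.arctan2(T[1,0],T[0,0])))
c=cam('wrist'); save(c,'w9'); c=cam('side');cv2.imwrite('pics/s9.png',cv2.resize(c['img'][100:260,220:380,::-1],None,fx=3.7,fy=3.7,interpolation=cv2.INTER_CUBIC))
```

```text
11.1 [ 0.47325944 -0.10711334  0.19880013] [ 9.95788201e-01  9.16831511e-02 -2.33988928e-04  6.35150067e-05] 0.06498399404731924 [-0.79256319 -0.45041915 -2.30978083] yaw 10.520889055569898
```

View pics/w9.png

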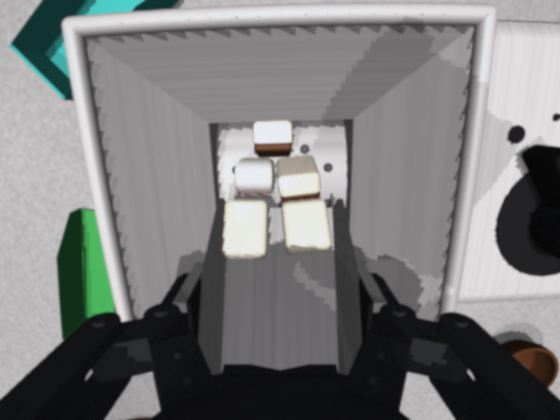

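View pics/s9.png

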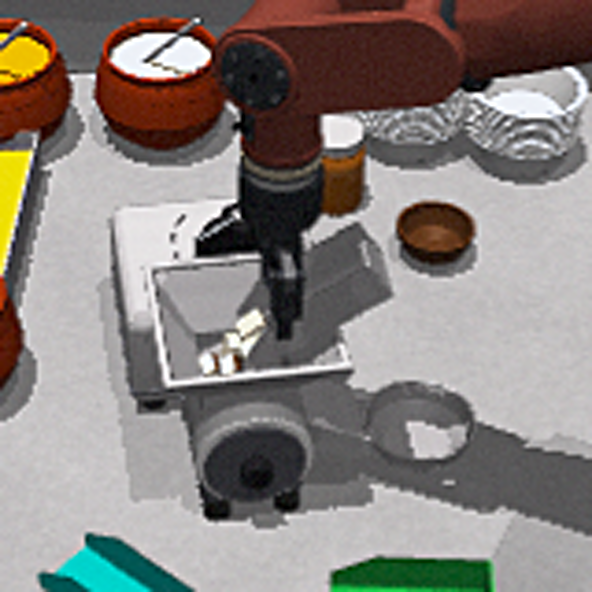

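Three pieces lie on the drum at (272,137), (254,175) and (298,178). The last two are at the mouth at (245,228) and (306,224), still sliding. I'll raise and draw back so they drop.

Request:
servo_tool --deltas "0 0 -4 0; -2 0 -10 0; -4 0 -18 0; -6 0 -26 0; -8 0 -34 0; -10 0 -40 0; -12 0 -44 0; -12 0 -44 0"

```text
time_s: 11.87
tcp_pos: [0.4619, -0.1097, 0.2439]
tool_rot: [0.996, 0.091, 0.001, 0.001]
contact_force: [0.2, 0.1, -1.0]
width: 0.0644
```

Run:
```python
from h import *
s=monitor.state(); T=R.from_quat(s['tool_rot']).as_matrix()
print(s['time_s'],s['tcp_pos'],s['tool_rot'],s['width'],s['contact_force'],'yaw',np.degrees(np.arctan2(T[1,0],T[0,0])))
c=cam('wrist'); save(c,'w10'); c=cam('side');cv2.imwrite('pics/s10.png',cv2.resize(c['img'][100:260,220:380,::-1],None,fx=3.7,fy=3.7,interpolation=cv2.INTER_CUBIC))
```

```text
11.8667 [ 0.46189085 -0.10968434  0.24387305] [9.95805289e-01 9.14884095e-02 1.13368462e-03 6.41669847e-04] 0.06438523326628674 [ 0.21282667  0.09953986 -0.98665994] yaw 10.498579976636558
```

View pics/w10.png

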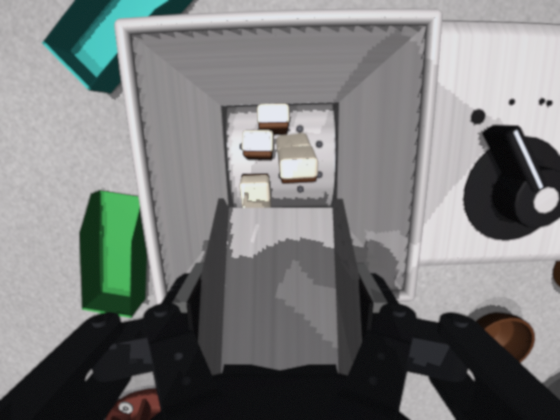

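View pics/s10.png

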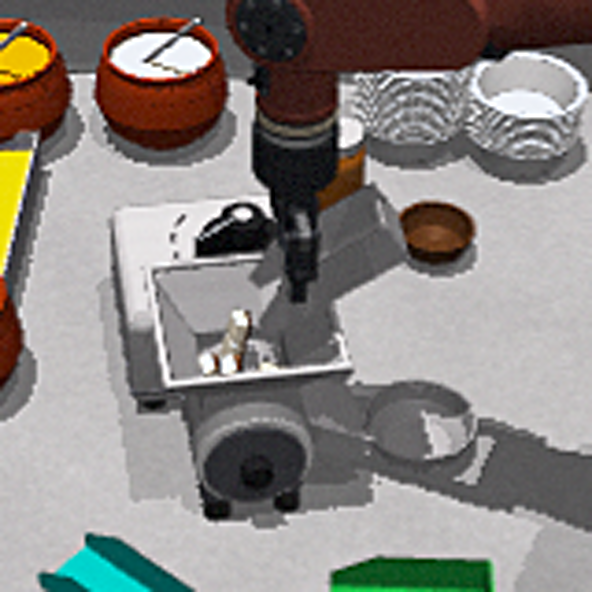

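Request:
servo_tool --deltas "0 0 -15 0; 0 0 -35 0; 5 -10 -42 0; 15 -35 -42 0; 30 -75 -42 4; 46 -115 -42 8; 62 -155 -42 12; 78 -190 -42 16"

```text
time_s: 12.63
tcp_pos: [0.5029, 0.0938, 0.2837]
tool_rot: [0.999, -0.05, -0.0, -0.0]
contact_force: [1.0, -0.1, -2.1]
width: 0.0655
```

Request:
servo_tool --deltas "12 -36 0 7; 20 -72 0 7; 26 -108 0 7; 30 -130 0 7; 30 -140 20 7; 30 -144 45 7; 30 -144 70 7; 30 -144 80 7"

```text
time_s: 13.3
tcp_pos: [0.5439, 0.2322, 0.1991]
tool_rot: [0.994, -0.108, -0.004, 0.001]
contact_force: [-0.7, 0.1, -2.2]
width: 0.065
```

Run:
```python
from h import *
s=monitor.state(); T=R.from_quat(s['tool_rot']).as_matrix()
print(s['time_s'],s['tcp_pos'],s['tool_rot'],s['width'],s['contact_force'],'yaw',np.degrees(np.arctan2(T[1,0],T[0,0])))
print('to go tool mm',(T.T@(np.array([.545,.24,.14])-s['tcp_pos'])*1000).round(1))
c=cam('top');cv2.imwrite('pics/t11.png',cv2.resize(c['img'][150:290,140:440,::-1],None,fx=2.66,fy=2.66,interpolation=cv2.INTER_CUBIC))
c=cam('side');cv2.imwrite('pics/s11.png',cv2.resize(c['img'][160:360,190:390,::-1],None,fx=3,fy=3,interpolation=cv2.INTER_CUBIC))
```

```text
13.3 [0.54385084 0.2322086  0.19906263] [ 0.99413706 -0.10805491 -0.00371305  0.00135965] 0.0649534473155204 [-0.70145889  0.08099585 -2.18666428] yaw -12.407212469257882
to go tool mm [-0.1 -8.1 59. ]
```

View pics/t11.png

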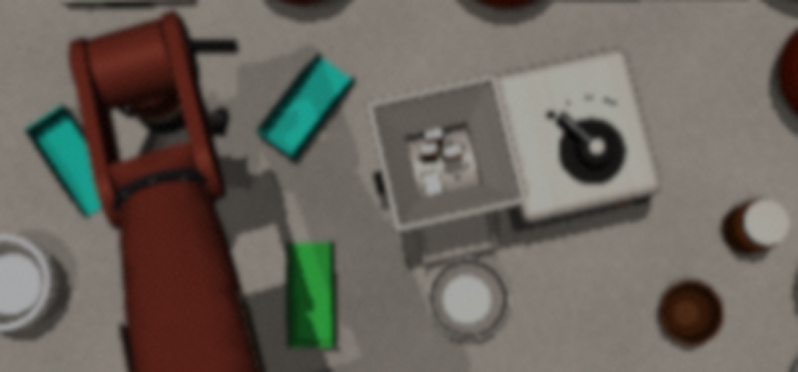

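View pics/s11.png

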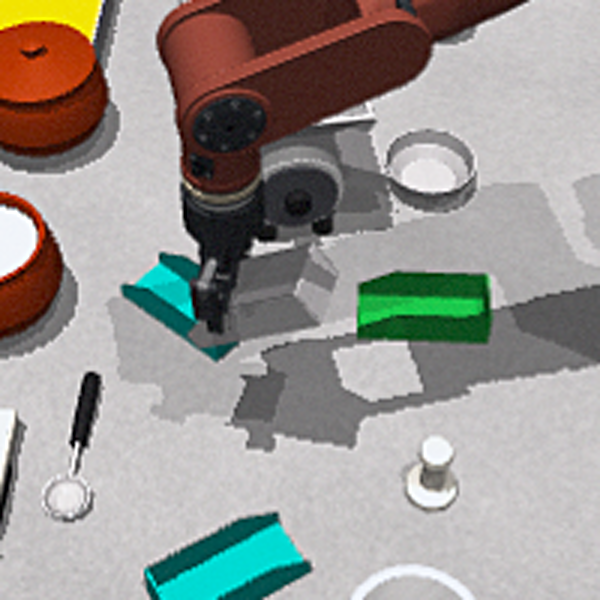

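Request:
servo_tool --deltas "0 -4 20 0; 0 -8 50 0; 0 -10 85 0; 0 -10 115 0; 0 -10 135 0; 0 -10 143 0; 0 -10 146 0; 0 -10 146 0"

```text
time_s: 14.07
tcp_pos: [0.5502, 0.2415, 0.0593]
tool_rot: [0.994, -0.109, 0.001, -0.0]
contact_force: [0.8, 0.2, -0.8]
width: 0.0649
```

Run:
```python
from h import *
s=monitor.state(); print(s['time_s'],s['tcp_pos'],s['tool_rot'],s['contact_force'])
c=cam('wrist'); save(c,'w12')
c=cam('side');cv2.imwrite('pics/s12.png',cv2.resize(c['img'][160:360,190:390,::-1],None,fx=3,fy=3,interpolation=cv2.INTER_CUBIC))
```

```text
14.0667 [0.55024031 0.24152965 0.05933834] [ 9.94042647e-01 -1.08988412e-01  7.75180693e-04 -3.76880519e-04] [ 0.81330046  0.19663136 -0.80165936]
```

View pics/s12.png

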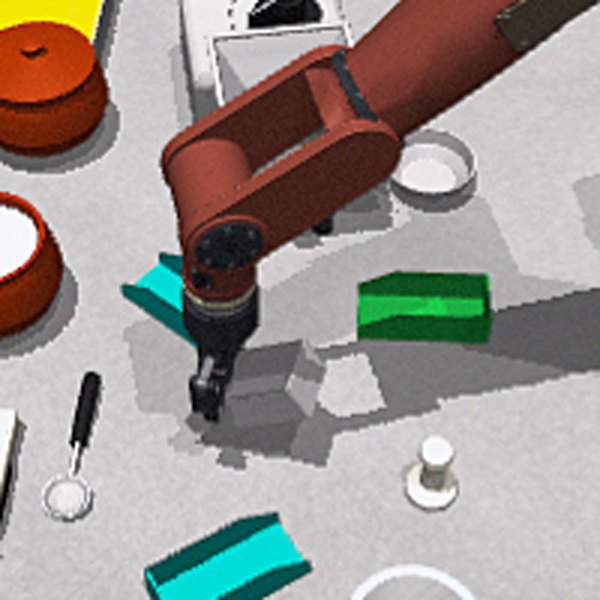

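View pics/w12.png

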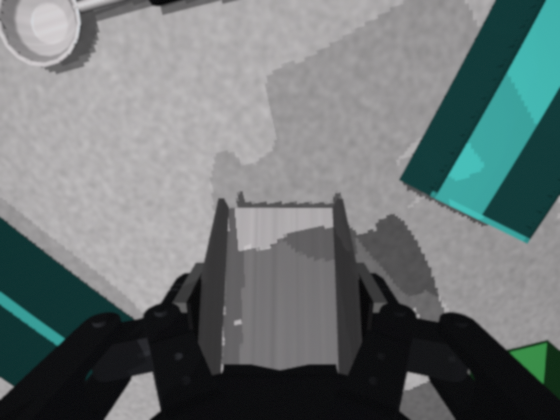

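Request:
servo_tool --deltas "0 0 8 0; -1 0 14 0; -3 0 18 0; -8 0 21 0; -14 0 24 0; -20 0 27 0; -26 0 30 0"

```text
time_s: 14.75
tcp_pos: [0.5307, 0.2475, 0.0329]
tool_rot: [0.994, -0.108, 0.008, -0.001]
contact_force: [7.1, -4.4, 12.6]
width: 0.0653
```

Run:
```python
from h import *
s=monitor.state(); print(s['time_s'],s['tcp_pos'],s['tool_rot'],s['contact_force'])
c=cam('wrist'); save(c,'w13')
c=cam('side');cv2.imwrite('pics/s13.png',cv2.resize(c['img'][240:330,230:320,::-1],None,fx=5,fy=5,interpolation=cv2.INTER_CUBIC))
```

```text
14.75 [0.53068888 0.24749348 0.03291289] [ 0.99411202 -0.10806643  0.00780435 -0.00142761] [ 7.10219304 -4.44463295 12.55196382]
```

View pics/s13.png

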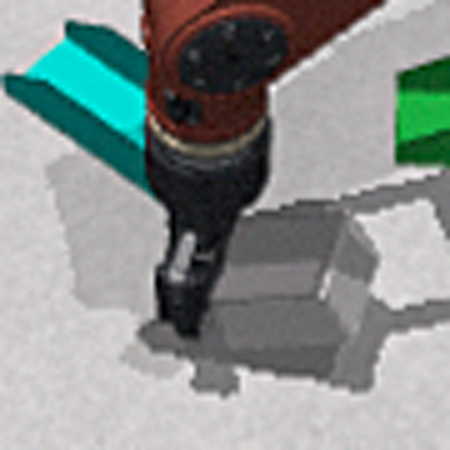

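Request:
servo_tool --deltas "-6 0 3 0; -12 0 6 0; -17 0 9 0; -22 0 12 0; -26 0 15 0; -28 0 17 0; -28 0 17 0"

```text
time_s: 15.43
tcp_pos: [0.5023, 0.2549, 0.0154]
tool_rot: [0.994, -0.108, 0.007, -0.002]
contact_force: [4.0, 0.3, 7.2]
width: 0.0644
```

Run:
```python
from h import *
s=monitor.state(); print(s['time_s'],s['tcp_pos'],s['tool_rot'],s['contact_force'])
c=cam('wrist'); save(c,'w14')
c=cam('side');cv2.imwrite('pics/s14.png',cv2.resize(c['img'][240:330,230:320,::-1],None,fx=5,fy=5,interpolation=cv2.INTER_CUBIC))
```

```text
15.4333 [0.50226061 0.25491322 0.01542218] [ 0.99412996 -0.10796081  0.0066376  -0.00245354] [3.9652756  0.26061593 7.19113115]
```

View pics/s14.png

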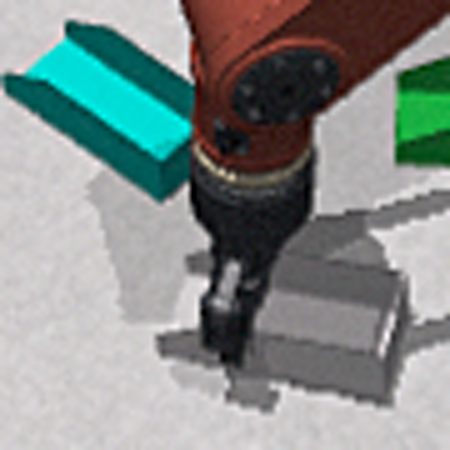

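View pics/w14.png

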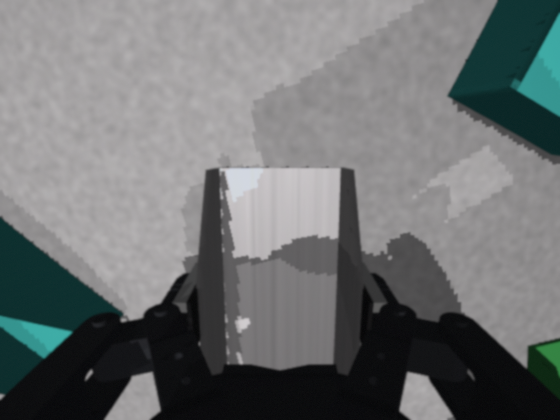

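Request:
servo_tool --deltas "-2 0 2 0; -4 0 4 0; -4 0 5 0; -4 0 5 0"

```text
time_s: 15.87
tcp_pos: [0.4983, 0.2559, 0.0106]
tool_rot: [0.994, -0.108, 0.006, -0.002]
contact_force: [2.2, 1.6, 8.7]
width: 0.0651
```

Request:
servo_tool --deltas "0 0 -2 0; 0 0 -4 0; 0 0 -4 0; 0 0 -4 0; 0 0 -4 0; 0 0 -6 0; 0 0 -8 0" --gripper -1

```text
time_s: 16.45
tcp_pos: [0.4919, 0.2536, 0.0138]
tool_rot: [0.994, -0.109, -0.001, 0.0]
contact_force: [-0.4, 0.9, 0.8]
width: 0.0854
```

Request:
servo_tool --deltas "0 0 -10 0; 0 0 -25 0; 0 0 -50 0; 0 0 -80 0; 0 0 -115 0; 0 0 -150 0; 0 0 -180 0; 0 0 -200 0"

```text
time_s: 17.12
tcp_pos: [0.4941, 0.2545, 0.2194]
tool_rot: [0.994, -0.109, 0.003, -0.001]
contact_force: [-0.3, 0.3, 0.6]
width: 0.0853
```

Run:
```python
from h import *
s=monitor.state(); print(s['time_s'],s['tcp_pos'],s['tool_rot'],s['contact_force'],s['qpos'])
c=cam('wrist'); save(c,'w15')
c=cam('side');cv2.imwrite('pics/s15.png',cv2.resize(c['img'][160:360,190:390,::-1],None,fx=3,fy=3,interpolation=cv2.INTER_CUBIC))
```

```text
17.1167 [0.49412385 0.2544533  0.21944377] [ 0.99406234 -0.10876447  0.00288036 -0.00143528] [-0.29296637  0.3104687   0.59418887] [3.49246535e-01 7.67032758e-02 1.79439797e+00 2.73940452e-05
 1.26405515e+00 2.13799593e+00]
```

View pics/s15.png

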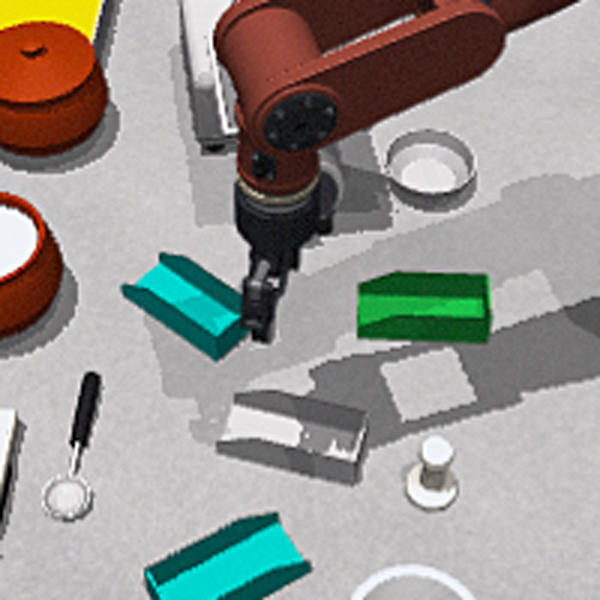

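View pics/w15.png

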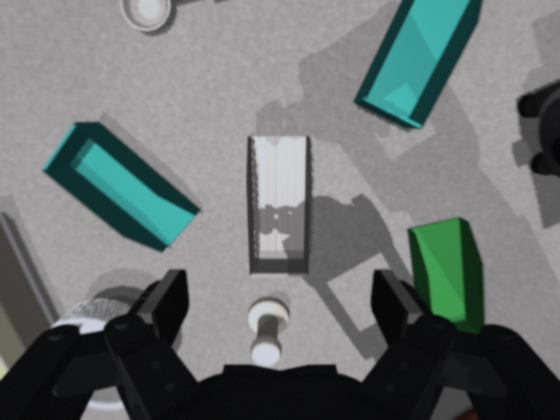

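Request:
servo_tool --deltas "0 5 -30 0; 0 20 -60 0; 5 50 -75 -4; 12 90 -81 -10; 20 130 -81 -16; 30 170 -81 -22; 40 208 -81 -28; 50 246 -81 -34"

```text
time_s: 17.88
tcp_pos: [0.487, 0.0037, 0.2942]
tool_rot: [0.983, 0.186, -0.001, -0.0]
contact_force: [1.0, -0.5, -0.1]
width: 0.0855
```

Run:
```python
from h import *
s=monitor.state(); T=R.from_quat(s['tool_rot']).as_matrix()
print(s['time_s'],s['tcp_pos'],'yaw',np.degrees(np.arctan2(T[1,0],T[0,0])))
print('to go tool mm',(T.T@(np.array([.52,-.29,.30])-s['tcp_pos'])*1000).round(1))
```

```text
17.8833 [0.48701253 0.00371825 0.29424127] yaw 21.44250640281474
to go tool mm [-76.7 285.4  -5.9]
```

Request:
servo_tool --deltas "-10 36 -5 5; -20 74 -5 10; -30 112 -5 10; -40 150 -5 10; -50 188 -5 10; -60 225 -5 10; -68 255 -5 10; -74 275 -5 10"

```text
time_s: 18.55
tcp_pos: [0.5174, -0.2808, 0.2986]
tool_rot: [0.995, 0.096, -0.001, -0.0]
contact_force: [0.5, 0.9, -0.3]
width: 0.0849
```

Request:
servo_tool --deltas "0 0 0 -7; 0 0 0 -14; 0 0 0 -21; 0 0 0 -28; 0 0 0 -35; 0 0 0 -35; 0 0 0 -35"

```text
time_s: 19.13
tcp_pos: [0.5177, -0.2775, 0.299]
tool_rot: [0.921, 0.39, -0.001, -0.001]
contact_force: [-0.0, 0.4, 0.0]
width: 0.0853
```

Run:
```python
from h import *
s=monitor.state(); T=R.from_quat(s['tool_rot']).as_matrix()
print(s['time_s'],s['tcp_pos'],'yaw',np.degrees(np.arctan2(T[1,0],T[0,0])),s['qpos'])
c=cam('wrist'); save(c,'w16')
```

```text
19.1333 [ 0.51771224 -0.27749117  0.29904927] yaw 45.94963789109268 [-6.11499931e-01  9.12843822e-02  1.62841837e+00  3.40299076e-05
  1.42401594e+00  1.57319227e-01]
```

View pics/w16.png

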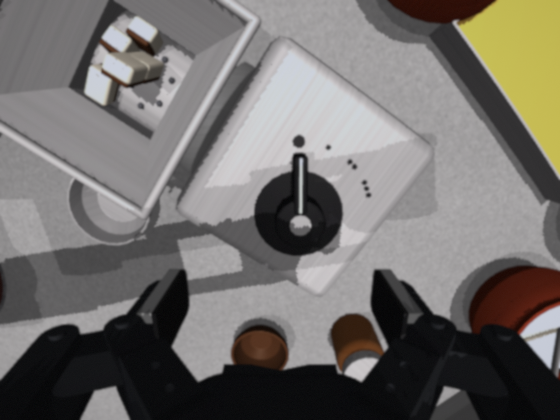

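Run:
```python
from h import *
s=monitor.state(); T=R.from_quat(s['tool_rot']).as_matrix()
c=cam('wrist')
for n,uv,z in (('tip',(299.5,153),.166),('cap',(300.5,225),.166),('off dot',(299,141),.13),('lever line top',(299.5,160),.166),('mid',(300,205),.166),('bezel L',(255,212),.133),('bezel R',(343,212),.133),('bez bot',(299,255),.133)):
    p=plane(c,[uv],z)[0]; print(n,p.round(4),((p-s['tcp_pos'])@T*1000).round(1))
```

```text
tip [ 0.5608 -0.2568  0.166 ] [ 44.8  16.6 133.3]
cap [ 0.5163 -0.3057  0.166 ] [-21.3  18.7 133.3]
off dot [ 0.5673 -0.2522  0.13  ] [ 52.7  18.2 169.3]
lever line top [ 0.5566 -0.2612  0.166 ] [ 38.8  16.7 133.3]
mid [ 0.5291 -0.2913  0.166 ] [ -2.   17.9 133.3]
bezel L [ 0.4861 -0.2726  0.133 ] [-18.5 -26.  166.4]
bezel R [ 0.5512 -0.3355  0.133 ] [-18.5  64.5 166.2]
bez bot [ 0.4858 -0.3392  0.133 ] [-66.6  20.1 166.3]
```

Request:
servo_tool --deltas "10 8 10 0; 20 15 35 0; 22 17 65 0; 22 17 90 0; 22 17 110 0; 22 17 118 0; 22 17 118 0; 22 17 118 0"

```text
time_s: 19.9
tcp_pos: [0.5459, -0.2739, 0.1825]
tool_rot: [0.92, 0.391, -0.0, 0.0]
contact_force: [0.4, -0.0, -0.3]
width: 0.0856
```

Run:
```python
from h import *
s=monitor.state(); T=R.from_quat(s['tool_rot']).as_matrix()
print(s['time_s'],s['tcp_pos'],'yaw',np.degrees(np.arctan2(T[1,0],T[0,0])),s['qpos'],s['contact_force'])
c=cam('wrist'); save(c,'w17')
A=np.array([.516,-.3045,.139]); print('axis in tool',(T.T@(A-s['tcp_pos'])*1000).round(1))
```

```text
19.9 [ 0.54588632 -0.27388826  0.18254425] yaw 46.0888439055028 [-5.79887652e-01  2.31521711e-01  1.69090075e+00 -2.34197092e-05
  1.21916745e+00  1.86514666e-01] [ 0.37616501 -0.01598213 -0.26060663]
axis in tool [-42.8  -0.3  43.5]
```

View pics/w17.png

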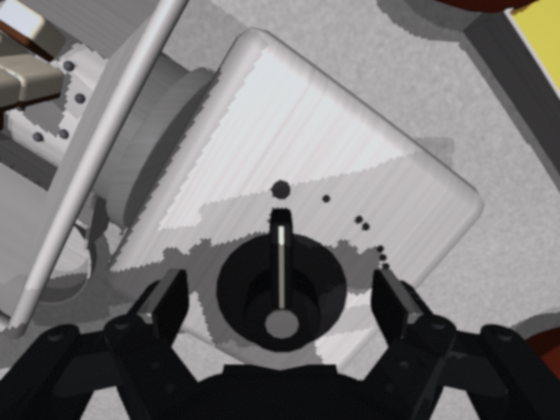

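Request:
servo_tool --deltas "0 0 10 0; 0 0 22 0; 0 0 32 0; 0 0 38 0; 0 0 40 0; 0 0 40 0"

```text
time_s: 20.45
tcp_pos: [0.5449, -0.2733, 0.1407]
tool_rot: [0.92, 0.392, -0.001, -0.001]
contact_force: [0.2, -0.4, 0.1]
width: 0.0857
```

Request:
servo_tool --deltas "0 0 0 0; 0 0 0 0; 0 0 0 0; 0 0 0 0; 0 0 0 0; 0 0 0 0; 0 0 0 0; 0 0 0 0" --gripper 1

```text
time_s: 21.12
tcp_pos: [0.5464, -0.2743, 0.1428]
tool_rot: [0.92, 0.392, 0.0, 0.001]
contact_force: [1.0, -1.3, 1.0]
width: 0.0119
```

Run:
```python
from h import *
s=monitor.state(); T=R.from_quat(s['tool_rot']).as_matrix()
print(s['time_s'],s['tcp_pos'],'yaw',np.degrees(np.arctan2(T[1,0],T[0,0])),s['width'],s['contact_force'],s['torque'])
c=cam('wrist'); save(c,'w18')
A=np.array([.516,-.3045,.139]); print('axis in tool',(T.T@(A-s['tcp_pos'])*1000).round(1))
```

```text
21.1167 [ 0.54637195 -0.27426603  0.1428204 ] yaw 46.15240300365876 0.011850431136800902 [ 1.03218832 -1.34781408  0.96929514] [-0.0796431  -0.19002165  0.11919089]
axis in tool [-42.8  -1.    3.8]
```

View pics/w18.png

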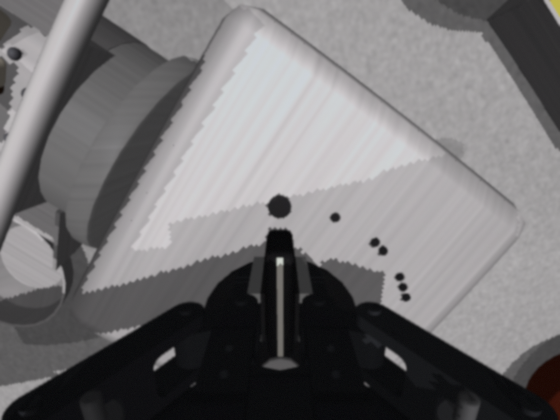

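Request:
servo_tool --deltas "0 4.5 0 6; -1 9 0 12; -2 13 0 18; -4 17.5 0 24; -5.5 21.5 0 30; -8 25 0 36; -8 25 0 36; -8 25 0 36"

```text
time_s: 21.83
tcp_pos: [0.5588, -0.2972, 0.1428]
tool_rot: [0.996, 0.09, 0.001, 0.0]
contact_force: [1.7, -0.9, 1.8]
width: 0.0119
```

Run:
```python
from h import *
s=monitor.state(); T=R.from_quat(s['tool_rot']).as_matrix()
print(s['time_s'],s['tcp_pos'],'yaw',np.degrees(np.arctan2(T[1,0],T[0,0])),s['width'],s['contact_force'],s['torque'])
c=cam('wrist'); save(c,'w19')
A=np.array([.516,-.3045,.139]); print('axis in tool',(T.T@(A-s['tcp_pos'])*1000).round(1))
```

```text
21.8333 [ 0.5588411  -0.29720806  0.14283531] yaw 10.279362135210187 0.011850972272556815 [ 1.70772377 -0.92371478  1.78092047] [-0.02825137 -0.25585637  0.12044103]
axis in tool [-43.5  -0.5   3.8]
```

View pics/w19.png

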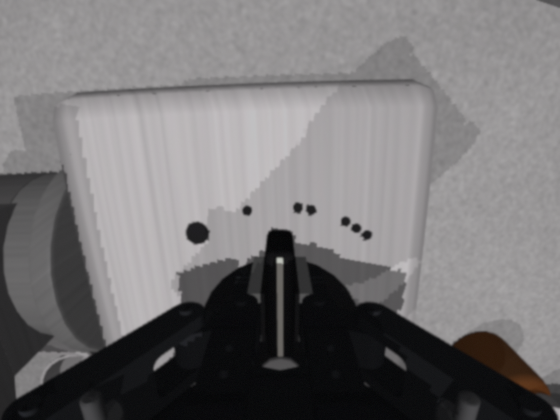

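Request:
servo_tool --deltas "0 4.5 0 6; -1 9 0 12; -2 13 0 18; -4 17.5 0 24; -5.5 21 0 30; -7 24 0 34; -7 24 0 34; -7 24 0 34"

```text
time_s: 22.55
tcp_pos: [0.5561, -0.3218, 0.1428]
tool_rot: [0.979, -0.205, 0.001, 0.0]
contact_force: [1.7, -0.6, 2.5]
width: 0.0117
```

Run:
```python
from h import *
s=monitor.state(); T=R.from_quat(s['tool_rot']).as_matrix()
print(s['time_s'],s['tcp_pos'],'yaw',np.degrees(np.arctan2(T[1,0],T[0,0])),s['width'],s['contact_force'],s['torque'])
c=cam('wrist'); save(c,'w20')
A=np.array([.516,-.3045,.139]); print('axis in tool',(T.T@(A-s['tcp_pos'])*1000).round(1))
c=cam('top');save(c,'t20'); cv2.imwrite('pics/t20.png',cv2.resize(c['img'][150:290,140:440,::-1],None,fx=2.66,fy=2.66,interpolation=cv2.INTER_CUBIC))
c=cam('side');save(c,'s20')
```

```text
22.55 [ 0.55609152 -0.32179282  0.14277408] yaw -23.684445011136727 0.01168351489906107 [ 1.65239675 -0.61913016  2.5269787 ] [-0.02806342 -0.31915418  0.22764209]
axis in tool [-43.7   0.3   3.7]
```

View pics/w20.png

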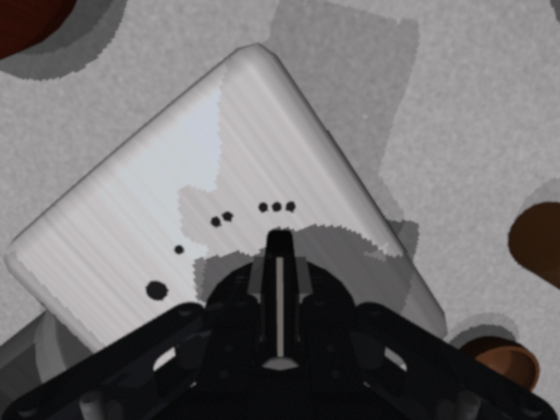

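View pics/t20.png

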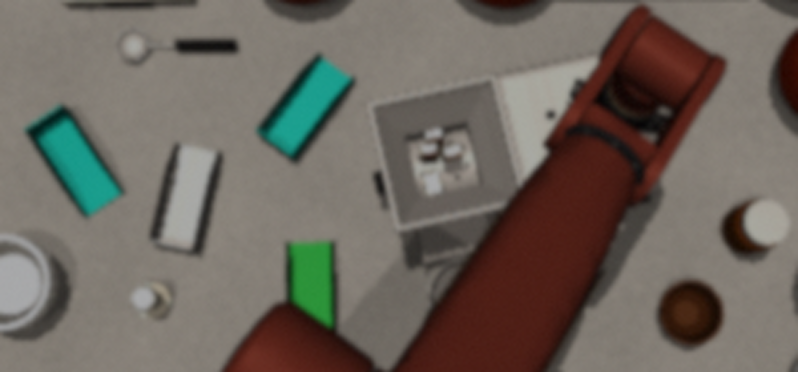

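View pics/s20.png

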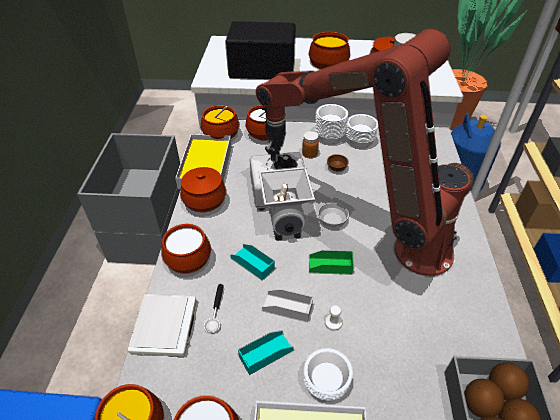

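Request:
servo_tool --deltas "0 0 0 0; 0 0 0 0; 0 0 0 0; 0 0 0 0; 0 0 0 0; 0 0 0 0; 0 0 0 0; 0 0 0 0"

```text
time_s: 23.37
tcp_pos: [0.5561, -0.3219, 0.1428]
tool_rot: [0.978, -0.207, 0.001, 0.0]
contact_force: [3.5, -1.0, 5.2]
width: 0.0116
```

Run:
```python
from h import *
s=monitor.state(); print(s['time_s'],s['tcp_pos'],s['width'],np.abs(s['qd']).max(),s['contact_force'])
print(manip.close_job())
```

```text
23.3667 [ 0.55607547 -0.32191282  0.14277524] 0.011560964778911642 0.0010473859244758549 [ 3.49830596 -0.9919831   5.19102599]
the job is handed in; nothing more can be done
None
```

The job is handed in at 23.4 s: the coconut is in the hopper, the empty tray is back on the counter, and the gripper is holding the dial at the third click. The hand-in reports no verdict.

- **Loading:** I gripped the tray across its width and pressed its underside on the hopper's front rim, so it turned in the grip to about 40°. Lifting it clear let the last pieces drop out. All five can be seen in the throat, on the drum, in the wrist picture.
- **Tray:** I pressed it flat on the counter close to where it started, released it and moved away. The later top and side pictures show it upright and empty.
- **Dial:** I gripped the lever and turned it about 70° (1.22 rad, worked out from the tool's turn). In the wrist picture the lever points at the middle of the three studs. The fingers are closed on the bar at 11.6 mm, and the arm is at rest.
- **Bystanders:** those visible in the last pictures appear unmoved. I did not measure their positions again.

No check failed. Hopper and dial positions from the different views differed by up to about 6 mm, which did not matter. The reaction on the tool rose from about 3 N to about 6 N over the last hold, while the measured pose stayed the same.

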